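# Close and lock the manifold enclosure

## Robot

A 6-joint arm with a two-finger parallel gripper is mounted at the origin on the work surface. World frame = base frame: x ahead of the robot, y to its left, z up, the work surface at z = 0. Lengths are in mm, angles in rad, forces in N, time in s.
With the tool pointing down it reaches from about 275 to 1000 mm from the base axis. Payload 8.4 kg.
Tool frame: the origin (TCP) lies midway between the tips of the shut fingers; the grasp point (between the pads) lies r.grip_point_offset behind it (r.grip_point_offset is the distance from the TCP to the grasp point, in mm); z points along the fingers, y is the direction in which the jaws open and shut (so a half turn about z gives the same grasp; the last joint's range is limited). The gripper opens to 85 mm and grips with 20 to 120 N. Pads are 22 mm wide; open, the fingers measure 114 mm over their backs; the gripper's body (76 mm by 85 mm) begins 54 mm behind the grasp point. The pads swing forward as they close: fully open they stand 13 mm farther back than shut.
Start: joints at [1.198, 0.353, 1.633, -0, 1.155, -0.002], TCP at [226.474, 582.527, 231.281] pointing down, gripper open.
Joint ranges: [-2.63, 2.63], [-0.92, 2.1], [0.06, 2.66], [-1.3, 4.44], [0, 2.69], [-3.02, 3.02]. Speed limits (rad/s): [2.22, 2.22, 2.79, 3.14, 3.14, 3.14].

## Interface

Orientations are given as [roll, pitch, yaw] about the fixed x, y, z axes, in that order (R = Rz(yaw) Ry(pitch) Rx(roll)).
In Python, from rig import r gives the robot as it stands.
- The arm moves only by the tool move_arm, never from a script. Its argument "targets" is one flat list of numbers, 5 for each row, row after row: the gripper's target within -1 to 1 (fully open at 1, half-way at 0, shut at -1), then the shift along the tool's x, y, z in cm, then the turn about the tool's z in degrees. In form: [gripper, tx, ty, tz, turn, gripper, tx, ty, tz, turn, ...]. A call has 1 to 10 rows; each row is the pose to reach, as a shift and turn from the pose commanded when the call began, along the tool's axes at that moment; what a row does not reach only later rows make up. A row lasts 1/10 s, in which the tool goes at most 50 mm and 8.59 degrees, less where a joint would pass 70% of its speed; a pose out of reach is approached as far as the arm can. A call with a gripper value outside its range is refused whole. The fingers move at their own pace and stop on an object; "squeeze" is the grip in N (left out, the last holds). Time passes only in rows, so rows that repeat a pose let the fingers close. It gives the time, the measured TCP pose, the force and the opening at its end, in the units of the state.
- r.sense(): the state, without advancing time (a new reading comes with each control period).
- r.grab_frame(name): name is "scene" or "top" or "wrist"; returns a dict with "img" (384x512x3 uint8, blue, green, red), "K" (3x3 intrinsics, pixels), "k1" (the pictures are not rectified: a ray, as slopes to the right and down, at radius r is drawn at 1 + k1 r^2 times it, then the intrinsics apply), "world_to_cam" (4x4, takes a point from world to camera coordinates). Camera axes: x right, y down, z forward; pixel columns grow to the right and rows downward; lengths in mm; the calibration is good to about 2 mm. A picture is of the moment at which its call begins. There is no depth.
- r.sign_off(): hands the job in, once; it reports no verdict.
Trained networks look in a picture, given as the dict that the camera call returned (one of the last four; its "shot" number tells which), for a name from the list of things; names that differ only in an ending like _2 or _b are one class to them, and where a whole thing is asked for, a point or a joint stands for the part that bears it (a point fixed in the world has none). Each returns a list of dicts, best first, with "conf" (0 to 1); they miss things now and then, are a little off and sometimes report something else, mostly with a low value. They report only what shows in the picture. A call takes as long as a camera call.
- r.outline_of(picture, thing): "region" (384x512 bool, what is visible of it).
- r.mark_of(picture, thing): "position" ([x, y, z] in mm, in world coordinates, good to about 4 mm: a listed point, or the origin of a listed thing).
The state is a dict: "clock": time; "qpos": joint angles; "qvel": joint speeds; "joint_efforts": joint torques, N m; "eef_pos": TCP position; "tcp_rot": TCP orientation; "contact_force": force on the tool from outside, world axes, zero at the start; "wrist_torque": the same for the moment, N m; "opening": opening from 0.0 (shut) to 1.0 (fully open).
Only numpy, scipy, OpenCV 4.12 (cv2) and the standard library are available. Lean on these libraries where they do the work, as an engineer would, in place of code of your own. Each camera call takes 0.05 s, during which the arm holds its last target.

## Task

On the blue manifold enclosure, push the loose aluminium cover plate along its rails with your fingertips until it is fully home against the end stop over the opening. Then set a fingertip in the slot of the red quarter-turn fastener and turn it clockwise (seen from above) to its stop, so that its yellow tongue stands behind the cover's upright flange and locks it. Only push: do not lift the cover out of its rails or pick anything up, leave all the other things where they are, and finish clear of everything.

Things in the scene. Friction and masses are not known exactly. Their poses are not given: they have to be found in the camera images.
- case: Blue enclosure fixed to the bench, 260 (x) x 280 (y) x 60 mm high, yaw within 20 deg; -x side faces the robot. Origin: centre of its underside; flat deck at z = 60 mm. Two steel rails 8 mm high run along y at x = -35..-25 and 115..125 mm; the end stop, 8 mm high, has its face at y = -125. The opening in the deck spans x = -5..95, y = -110..-20.
- cover: Loose aluminium plate 136 (x) x 120 (y) x 6 mm, about 330 g, flat on the deck between the rails (2 mm play each side). Origin: centre of its underside; axes as the case's. Fully home its origin is at x = 45, y = -65, z = 60 mm in the case's frame; it starts 75 to 100 mm short of that, toward +y. Slides with dry friction of a few N.
- flange_face (a point): Middle of the +y face of the cover's upright flange, 60 mm from the cover's origin along y and 18 mm above its underside. The flange stands along the cover's +y edge: 130 mm long (x), 8 mm thick, top 30 mm above the deck. Push this face toward the case's -y; behind it (+y) is bare deck. Home: case x = 45, y = -5 mm.
- cam (a joint): Angle (rad) of the quarter-turn fastener, growing clockwise seen from above: 0 = open (slot and tongue along the case's +y), pi/2 = locked at its stop (both along the case's +x, tongue 2 mm behind the flange of a cover that is home). Starts at 0 to 0.3, stays where left, no spring; dry friction about 0.12 N m.
- cam_slot (a point): On the fastener's upright turning axis, at the slot's floor: case x = -83, y = 6, z = 80 mm. Dark dial 80 mm across with two red cheeks, 16 mm high (top z = 96), 70 mm long, outer sides stepped. Between them a straight slot 30 mm wide, 16 deep, 70 long, open at both ends, centred on the axis. Pushing a cheek's inner wall 25 mm from the axis takes about 5 N.
- tongue_tip (a point): End of the fastener's yellow tongue, 92 mm from the turning axis, in line with the slot. The tongue is 18 mm wide, 8 mm thick, at z = 71..79 mm, and turns with the dial above the rails and the cover's plate.
- plug: Bystander: brass plug, 28 mm wide, 26 mm high, standing on the case's deck near its -x, -y corner. Origin: centre of its underside.
- ball_valve: Bystander on the bench: steel ball valve with a red lever, about 120 mm long, 49 mm high. Origin: underside.
- wrench: Bystander on the bench: steel wrench lying flat.
- spray_can: Bystander on the bench: green spray can, 60 mm wide, 170 mm high.
- carton: Bystander on the bench: cardboard carton 100 x 70 x 60 mm.
- jar: Bystander on the bench: white plastic jar, 64 mm wide, 80 mm high.
- nipple: Bystander on the bench: brass pipe nipple, 34 mm wide, 55 mm high, upright.

How it is judged (in metres and radians):
On the way, in this order (a step that is already met when the one before it is completed fails the run):
1. the cover is pushed home while the fastener is still open (y of cover in the frame of case below -0.06 m and z of cover in the frame of case below 0.064 m and value of joint cam below 0.8 rad), for 0.1 s.
2. the fastener is turned to its stop behind the flange (value of joint cam above 1.48 rad and y of cover in the frame of case below -0.06 m), for 0.2 s.
At the end, for the whole second after the job is handed in: The cover lies flat on the deck within 4 mm of fully home, the fastener is within 5 degrees of its locked stop, and everything is at rest (y of cover in the frame of case below -0.061 m and z of cover in the frame of case below 0.064 m and value of joint cam above 1.48 rad and linear speed of cover below 0.01 m/s); the robot touches nothing.
It fails at once if the cover is lifted or tipped out of its rails (z of cover in the frame of case above 0.07 m or angle between cover's own z axis and vertical above 0.15 rad).
It fails at once if another thing is moved more than 20 mm or lifted (distance of any of plug, ball_valve, wrench, spray_can, carton, jar, nipple from where it was at the start of the episode above 0.02 m).
It also fails if it takes over 53 s, if anything falls off the work surface, if the arm or the gripper's body presses on something with over 40 N, if the wrist force passes 120 N, or if a joint passes its speed limit or range.

## Working session

There is one attempt and no reset: what is moved stays moved. The work goes in short steps, Python scripts to look and compute and a tool call to move; the robot and the scene stay as the last step left them, time stands still between calls to the robot, and variables do not carry over. Pictures are saved under pics/ and viewed, and the job is handed in when it is done.

Besides the shell and the picture viewer there is one more tool, called after ">>>" in YAML: its name, and indented under it one key for each argument. move_arm: Moves the arm, as the interface text tells. Its arguments: {"type":"object","properties":{"targets":{"type":"array","items":{"type":"number"}},"squeeze":{"type":"number"}},"required":["targets"]}

```bash
mkdir -p pics; ls; python3 - <<'E'
from rig import r
import cv2
s=r.sense();print({k:s[k] for k in s}, r.grip_point_offset)
for n in ("scene","top"):
    f=r.grab_frame(n); cv2.imwrite(f"pics/{n}0.png",f["img"])
    for t in ("case","cover","flange_face","cam_slot","tongue_tip","plug","cam"):
        try:
            print(n,t,[(round(d["conf"],2),[round(float(v),1) for v in d["position"]]) for d in r.mark_of(f,t)][:3])
        except Exception as e: print(n,t,e)
E
```

```text
pics
{'clock': 0.0, 'qpos': array([ 1.19759605e+00,  3.53702440e-01,  1.63416904e+00, -3.16029347e-05,
        1.15520199e+00, -2.41037292e-03]), 'qvel': array([-0.00081911, -0.0009246 ,  0.00051973, -0.00102754,  0.00076116,
        0.00122111]), 'joint_efforts': array([ 6.38369293e-04, -6.05244970e+01, -3.42074203e+01, -8.59593570e-05,
        9.21026309e-03,  2.56437687e-06]), 'eef_pos': array([226.30241097, 582.05328087, 230.51284553]), 'tcp_rot': array([-3.14011177e+00,  2.53244514e-05,  2.77081555e+00]), 'contact_force': array([ 0.0398586 ,  0.45981108, -0.00819624]), 'wrist_torque': array([-0.01115178, -0.01037266,  0.00513703]), 'opening': 0.997916460882495} 18.700000000000003
scene case [(0.75, [566.9, 51.9, -0.7]), (0.35, [486.7, 72.4, 82.1])]
scene cover [(0.68, [616.8, 80.0, 57.9])]
scene flange_face [(0.62, [624.1, 139.9, 79.1])]
scene cam_slot [(0.72, [489.4, 71.7, 83.0])]
scene tongue_tip [(0.9, [504.6, 164.3, 75.0])]
scene plug [(0.58, [475.3, -32.2, 59.1])]
scene cam it knows: ball_valve, cam_slot, carton, case, cover, flange_face, jar, nipple, plug, spray_can, tongue_tip, wrench
top case [(0.62, [567.4, 52.9, 3.3])]
top cover [(0.97, [615.1, 78.5, 60.0]), (0.4, [508.6, 161.1, 75.7])]
top flange_face [(0.94, [627.2, 137.3, 75.7]), (0.75, [671.4, 380.1, 0.3]), (0.17, [473.9, -34.0, 65.1])]
top cam_slot [(0.63, [485.2, 73.7, 75.5])]
top tongue_tip [(0.63, [506.5, 156.3, 74.7])]
top plug [(0.38, [472.6, -33.5, 63.8])]
top cam it knows: ball_valve, cam_slot, carton, case, cover, flange_face, jar, nipple, plug, spray_can, tongue_tip, wrench
```

View pics/scene0.png

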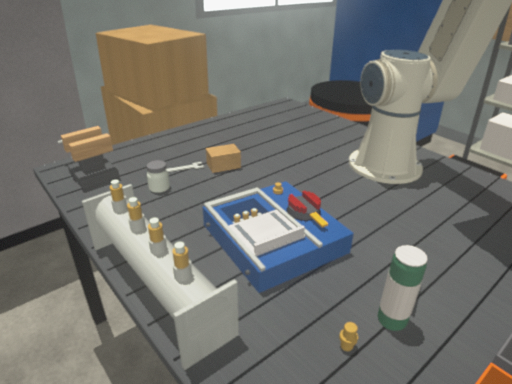

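View pics/top0.png

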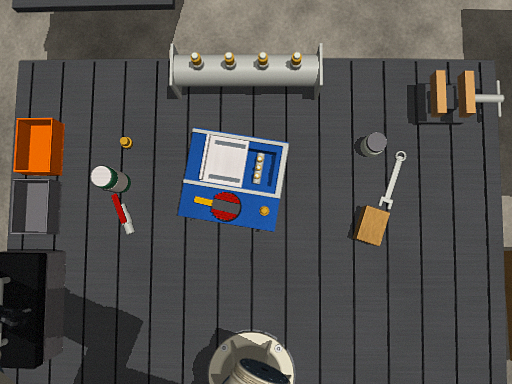

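```bash
cat > h.py <<'E'
import numpy as np, cv2
from scipy.optimize import minimize
def proj(f,P):
    P=np.atleast_2d(np.asarray(P,float)); T=f["world_to_cam"]
    c=P@T[:3,:3].T+T[:3,3]; s=c[:,:2]/c[:,2:]; s=s*(1+f["k1"]*(s**2).sum(1,keepdims=True))
    return s@f["K"][:2,:2].T+f["K"][:2,2]
def c2w(p,P):
    x,y,a=p; c,s=np.cos(a),np.sin(a); P=np.atleast_2d(np.asarray(P,float))
    return np.c_[x+c*P[:,0]-s*P[:,1], y+s*P[:,0]+c*P[:,1], P[:,2]]
def w2c(p,W):
    x,y,a=p; c,s=np.cos(a),np.sin(a); W=np.atleast_2d(np.asarray(W,float)); d=W[:,:2]-[x,y]
    return np.c_[c*d[:,0]+s*d[:,1], -s*d[:,0]+c*d[:,1], W[:,2]]
def sil(f,p):
    B=np.array([[sx*130,sy*140,z] for sx in(-1,1) for sy in(-1,1) for z in(0,60)])
    h=cv2.convexHull(proj(f,c2w(p,B)).astype(np.float32))
    m=np.zeros((384*4,512*4),np.uint8); cv2.fillConvexPoly(m,np.round((h+0.5)*4*16-8*4).astype(np.int32),1,shift=4)
    return cv2.resize(m.astype(np.float32),(512,384),interpolation=cv2.INTER_AREA)
E
python3 - <<'E'
from rig import r
from h import *
fs=[r.grab_frame(n) for n in("scene","top")]
ms=[]
for f in fs:
    im=f["img"].astype(int); b=(im[...,0]>im[...,2]*1.6+25)&(im[...,0]>60)
    b=b.astype(np.uint8)
    yy,xx=np.mgrid[:384,:512]; c=proj(f,[567,52,40])[0]; b[np.hypot(xx-c[0],yy-c[1])>100]=0
    n,l,st,_=cv2.connectedComponentsWithStats(b); 
    b=(np.isin(l,[i for i in range(1,n) if st[i,4]>30])).astype(np.uint8)
    pts=cv2.findNonZero(b); h=cv2.convexHull(pts); m=np.zeros_like(b); cv2.fillConvexPoly(m,h,1); ms.append(m.astype(float)); print(m.sum(),st[:,4])
def cost(p,w=(1,1)): 
    q=[p[0],p[1],p[2]/100]
    return sum(wi*np.abs(sil(f,q)-m).sum()/m.sum() for f,m,wi in zip(fs,ms,w))
for w in((1,1),(1,0),(0,1)):
    o=minimize(cost,[567,52,-16.5],args=(w,),method="Nelder-Mead",options=dict(initial_simplex=[[567,52,-16.5],[575,52,-16],[567,60,-16],[567,52,-10]],xatol=.02,fatol=1e-5)); print(w,o.x,o.fun)
    if w==(1,1): P=o.x
p=[P[0],P[1],P[2]/100]
for n,W in dict(cover=[616,79,60],flange=[625.5,138.5,77],slot=[487,73,80],tip=[505.5,160,75],plug=[474,-33,60]).items(): print(n,w2c(p,W).round(1))
np.save("p.npy",p)
for n,f in zip(("scene","top"),fs):
    S=3; im=cv2.resize(f["img"],None,fx=S,fy=S,interpolation=cv2.INTER_CUBIC)
    def L(Q,col,closed=True): cv2.polylines(im,[np.round((proj(f,c2w(p,Q))+.5)*S).astype(int)],closed,col,1)
    L([[-130,-140,60],[130,-140,60],[130,140,60],[-130,140,60]],(0,255,255))
    L([[-5,-110,60],[95,-110,60],[95,-20,60],[-5,-20,60]],(0,255,0))
    L([[-35,-125,68],[-35,140,68],[125,140,68],[125,-125,68]],(255,0,255))
    cy=w2c(p,[616,79,60])[0,1]
    L([[-20,cy+60,90],[110,cy+60,90],[110,cy+52,90],[-20,cy+52,90]],(0,0,255))
    c=proj(f,c2w(p,[0,20,60]))[0]*S; x0,y0=int(c[0]-280),int(c[1]-250)
    cv2.imwrite(f"pics/{n}1.png",im[max(0,y0):y0+500,max(0,x0):x0+560])
E
```

```text
8432 [193905    366    345    150    985    783      2      1      2      8
      1      5      2      3      3      5      2      1      1      7
      1      5      1      2      1      1      5      3     10      2]
8982 [192141    115    679   1292   2359      3      4      4      3      4
      4]
(1, 1) [563.92014128  51.45529973 -15.89654922] 0.2246883703893133
(1, 0) [546.2058106   42.27453435 -28.34381671] 0.16957720588235295
(0, 1) [564.33290418  52.50554755 -15.60564312] 0.01795953017145402
cover [[47.1 35.4 60. ]]
flange [[47.  95.7 77. ]]
slot [[-79.4   9.1  80. ]]
tip [[-74.9  97.9  75. ]]
plug [[-75.4 -97.6  60. ]]
```

View pics/top1.png

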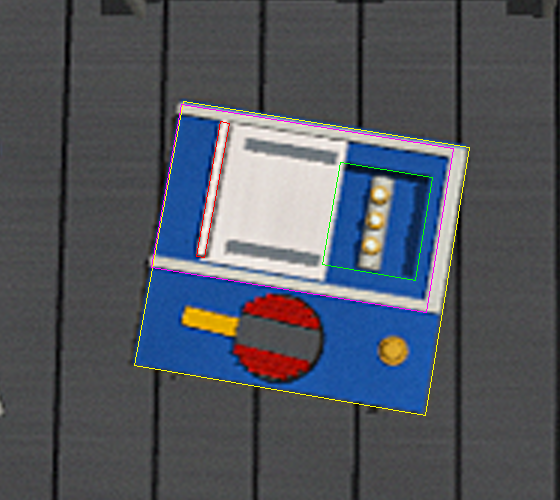

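View pics/scene1.png

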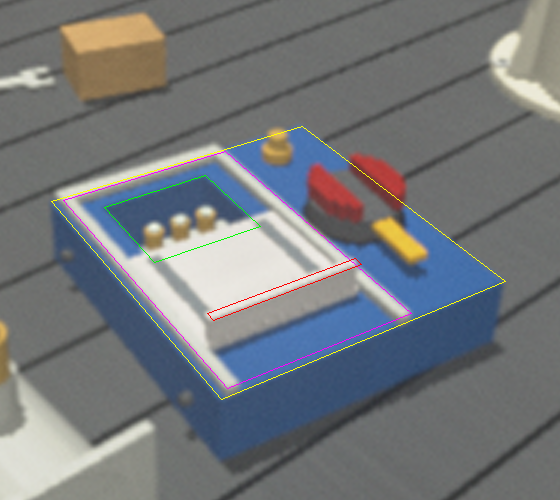

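```bash
cat >> h.py <<'E'
def shift(s,W,yaw_jaw=None):
    """world target -> tool-frame shift cm, turn deg (cw positive); jaw angle of tool y"""
    y=s["tcp_rot"][2]; d=np.asarray(W,float)-s["eef_pos"]
    tx=np.array([np.cos(y),np.sin(y),0]); ty=np.array([np.sin(y),-np.cos(y),0])
    jaw=y-np.pi/2
    t=None if yaw_jaw is None else np.degrees((jaw-yaw_jaw+np.pi)%(2*np.pi)-np.pi)
    return (np.array([d@tx,d@ty,-d[2]])/10).round(2), t
E
python3 - <<'E'
from rig import r
from h import *
p=np.array([565.5,52.3,-0.158]);np.save("p.npy",p)
s=r.sense(); W=c2w(p,[45,112,190])[0]; print(W, shift(s,W,p[2]))
E
```

```text
[627.56194222 155.82446729 190.        ] (array([-52.84, -25.24,   4.13]), np.float64(77.80631200370631))
```

>>> move_arm:
  targets: [1,-4.2,-2,0,7,1,-8.5,-4,0,15,1,-13,-6.2,0,23,1,-17.5,-8.4,0,31,1,-22,-10.5,0,39,1,-26.5,-12.6,0,46,1,-31,-14.8,0,54,1,-35.5,-17,0,62,1,-40,-19.1,0,70,1,-44,-21,0,77.8]

```text
clock: 1.8
eef_pos: [562.0, 225.4, 231.5]
tcp_rot: [3.141, -0.0, 1.407]
contact_force: [0.7, 0.1, 0.1]
opening: 1.0
```

```bash
python3 - <<'E'
from rig import r
from h import *
p=np.load("p.npy")
s=r.sense(); W=c2w(p,[45,114,190])[0]; print(s["eef_pos"],s["tcp_rot"],shift(s,W,p[2]))
E
```

```text
[561.99778853 225.35680895 231.52247957] [ 3.14099175e+00 -2.17990818e-04  1.40665859e+00] (array([-5.59,  7.6 ,  4.15]), np.float64(-0.35166624824959636))
```

>>> move_arm:
  targets: [1,-2.8,3.8,2,0,1,-5.6,7.6,4.1,0,1,-5.6,7.6,4.1,0,1,-5.6,7.6,4.1,0]

```text
clock: 2.2
eef_pos: [626.9, 159.0, 189.3]
tcp_rot: [-3.14, 0.0, 1.411]
contact_force: [-0.1, 0.4, 0.6]
opening: 1.0
```

```bash
python3 - <<'E'
from rig import r
from h import *
p=np.load("p.npy")
s=r.sense(); print(s["eef_pos"],w2c(p,s["eef_pos"]),s["tcp_rot"])
f=r.grab_frame("wrist");cv2.imwrite("pics/w1.png",f["img"])
for t in("flange_face","cover","case","cam_slot","tongue_tip"):
    print(t,[(round(d["conf"],2),w2c(p,d["position"]).round(1)) for d in r.mark_of(f,t)])
E
```

```text
[626.85145419 158.98908449 189.31384049] [[ 43.80043011 115.01340793 189.31384049]] [-3.13998085e+00  4.88806333e-04  1.41065810e+00]
flange_face [(0.98, array([[45.2, 93.8, 79.6]]))]
cover [(0.61, array([[45.6, 34.7, 56.4]]))]
case []
cam_slot []
tongue_tip [(0.74, array([[-80.8,  97.8,  76.1]]))]
```

View pics/w1.png

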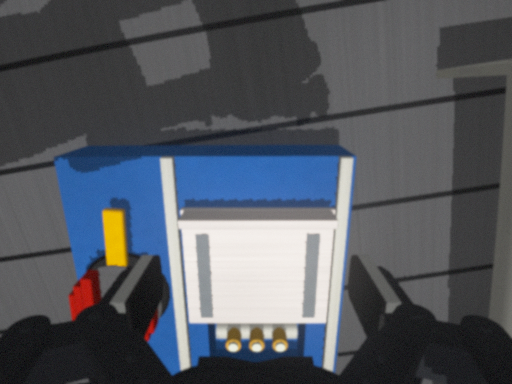

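>>> move_arm:
  targets: [1,0.3,0.1,4,0,1,0.3,0.1,8,0,1,0.3,0.1,11,0,1,0.3,0.1,12.6,0,1,0.3,0.1,12.6,0,1,0.3,0.1,12.6,0]

```text
clock: 3.1
eef_pos: [628.9, 163.4, 65.4]
tcp_rot: [3.14, -0.001, 1.413]
contact_force: [0.6, -0.3, -0.2]
opening: 0.997
```

```bash
python3 - <<'E'
from rig import r
from h import *
p=np.load("p.npy")
s=r.sense(); print(s["eef_pos"],w2c(p,s["eef_pos"]),s["tcp_rot"],s["contact_force"])
f=r.grab_frame("scene");c=proj(f,c2w(p,[0,60,90]))[0];im=f["img"][int(c[1])-90:int(c[1])+90,int(c[0])-110:int(c[0])+110]
cv2.imwrite("pics/s2.png",cv2.resize(im,None,fx=3,fy=3,interpolation=cv2.INTER_CUBIC))
E
```

```text
[628.8714609  163.42350349  65.44398544] [[ 45.09754878 119.71042636  65.44398544]] [ 3.14040601e+00 -5.32471498e-04  1.41338087e+00] [ 0.57661801 -0.3212054  -0.2264385 ]
```

View pics/s2.png

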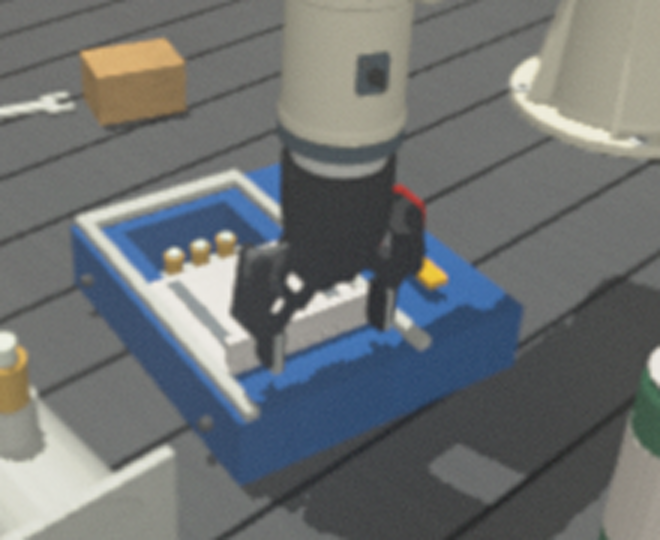

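>>> move_arm:
  targets: [1,-0.6,0,0.3,0,1,-1.4,0,0.4,0,1,-2.2,0,0.4,0,1,-3.2,0,0.4,0,1,-4.2,0,0.4,0,1,-5.2,0,0.4,0,1,-6.2,0,0.4,0,1,-7.2,0,0.4,0,1,-8.2,0,0.4,0,1,-9,0,0.4,0]

```text
clock: 4.15
eef_pos: [614.4, 73.3, 60.9]
tcp_rot: [3.14, -0.001, 1.412]
contact_force: [1.2, 4.7, 4.8]
opening: 1.002
```

```bash
python3 - <<'E'
from rig import r
from h import *
p=np.load("p.npy")
s=r.sense(); print(s["eef_pos"],w2c(p,s["eef_pos"]),s["tcp_rot"],s["contact_force"])
f=r.grab_frame("scene");c=proj(f,c2w(p,[0,60,90]))[0];im=f["img"][int(c[1])-90:int(c[1])+90,int(c[0])-110:int(c[0])+110]
cv2.imwrite("pics/s3.png",cv2.resize(im,None,fx=3,fy=3,interpolation=cv2.INTER_CUBIC))
f=r.grab_frame("top");print([(round(d["conf"],2),w2c(p,d["position"]).round(1)) for d in r.mark_of(f,"cover")])
E
```

```text
[614.42819788  73.26644726  60.93278233] [[45.01981274 28.40381875 60.93278233]] [ 3.14039735e+00 -7.16035962e-04  1.41228636e+00] [1.16664131 4.73327578 4.84854406]
[(0.72, array([[ 45.6, -43.6,  55.4]]))]
```

View pics/s3.png

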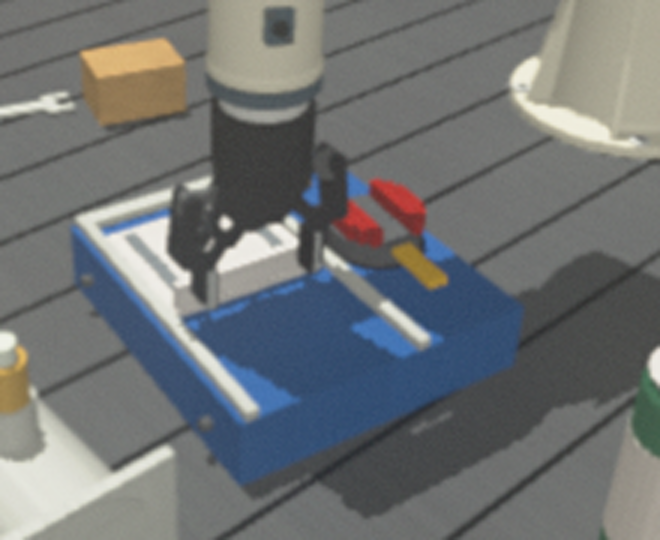

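>>> move_arm:
  targets: [1,-0.6,0,0,0,1,-1.2,0,0,0,1,-1.7,0,0,0,1,-2.0,0,0,0,1,-2.2,0,0,0,1,-2.3,0,0,0,1,-2.3,0,0,0]

```text
clock: 5.0
eef_pos: [610.3, 52.1, 60.2]
tcp_rot: [-3.141, -0.001, 1.413]
contact_force: [-0.1, 6.9, -1.6]
opening: 0.999
```

```bash
python3 - <<'E'
from rig import r
from h import *
p=np.load("p.npy")
s=r.sense(); print(s["eef_pos"],w2c(p,s["eef_pos"]),s["tcp_rot"],s["contact_force"])
E
```

```text
[610.3299711   52.1109235   60.18225967] [[44.30131647  6.86698028 60.18225967]] [-3.14126065e+00 -1.19092189e-03  1.41254682e+00] [-0.09771628  6.89599464 -1.6289585 ]
```

Still only sliding friction (about 7 N); push on in 1 mm steps until the stop answers.

>>> move_arm:
  targets: [1,-0.1,0,0,0,1,-0.2,0,0,0,1,-0.3,0,0,0,1,-0.3,0,0,0]

```text
clock: 5.4
eef_pos: [610.4, 51.9, 60.7]
tcp_rot: [3.141, -0.005, 1.412]
contact_force: [0.6, 22.6, 1.7]
opening: 0.999
```

>>> move_arm:
  targets: [1,0,0,0,0,1,0.6,0,0,0,1,1.8,0,0,0,1,2,0,-2,0,1,2,0,-6,0,1,2,0,-11,0,1,2,-2,-15,0,1,2,-2,-15,0]

```text
clock: 6.2
eef_pos: [595.0, 71.9, 216.2]
tcp_rot: [3.134, -0.002, 1.413]
contact_force: [-0.9, 0.1, -0.1]
opening: 1.0
```

```bash
python3 - <<'E'
from rig import r
from h import *
p=np.load("p.npy")
s=r.sense(); print(s["eef_pos"],w2c(p,s["eef_pos"]),s["tcp_rot"],s["contact_force"])
for n in("top","wrist","scene"):
    f=r.grab_frame(n);cv2.imwrite(f"pics/{n}4.png",f["img"])
    for t in("flange_face","cover","case","cam_slot","tongue_tip"):
        print(n,t,[(round(d["conf"],2),w2c(p,d["position"]).round(1)) for d in r.mark_of(f,t)])
E
```

```text
[594.98168699  71.85254446 216.15363478] [[ 26.03799698  23.94774679 216.15363478]] [ 3.13385781e+00 -1.81215888e-03  1.41307730e+00] [-0.94558718  0.07309993 -0.07202526]
top flange_face [(0.69, array([[47.1, -4.1, 75.3]]))]
top cover [(0.73, array([[ 48. , -65.4,  61.1]]))]
top case [(0.86, array([[ 0.7,  2.8, -0.5]])), (0.74, array([[ 56.9, 337.7,   0.9]]))]
top cam_slot []
top tongue_tip [(0.73, array([[-171.5,  299.5,   -3.2]]))]
wrist flange_face [(0.92, array([[45.8, -3.8, 80.5]])), (0.16, array([[ -76.4, -103.1,   60.6]]))]
wrist cover [(0.92, array([[ 45.1, -66.6,  58.2]]))]
wrist case [(0.67, array([[3.6, 6.9, 1.9]]))]
wrist cam_slot [(0.76, array([[-82.3,   5.7,  77.7]]))]
wrist tongue_tip [(0.92, array([[-79.1, 100. ,  75.5]]))]
scene flange_face [(0.9, array([[43.8, -3.1, 77.2]]))]
scene cover [(0.81, array([[ 45.8, -62.2,  58.3]]))]
scene case [(0.74, array([[-0.9,  3.6,  0. ]]))]
scene cam_slot [(0.85, array([[-81.4,   7.3,  81. ]])), (0.29, array([[-61.1, 340.3,   0.9]]))]
scene tongue_tip [(0.67, array([[-77.2, 101. ,  75.4]]))]
```

View pics/wrist4.png

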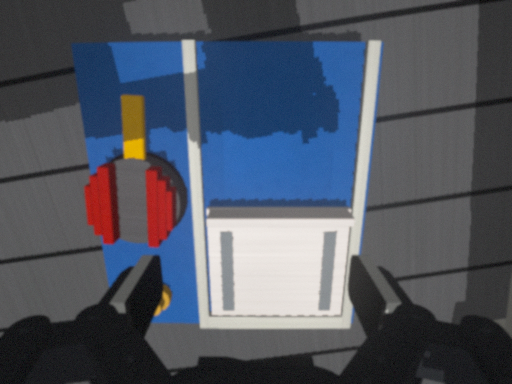

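View pics/scene4.png

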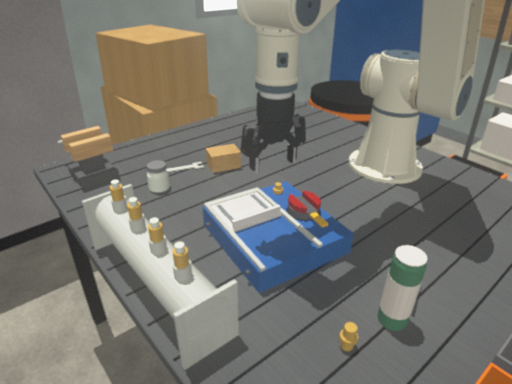

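```bash
python3 - <<'E'
from rig import r
from h import *
p=np.load("p.npy")
s=r.sense(); print(shift(s,c2w(p,[-82,6.7,180])[0],1.373),s["qpos"])
E
```

```text
(array([ -1.64, -10.65,   3.03]), np.float64(-87.71559437529811)) [ 1.16979325e-01  3.31384755e-01  1.71464251e+00 -9.62615267e-07
  1.09549879e+00  2.74905693e-01]
```

>>> move_arm:
  targets: [0,-0.4,-2.5,0.5,-8.5,-0.25,-0.8,-5,1,-17,-0.25,-1.2,-7.5,2,-25.5,-0.25,-1.6,-10,3,-34,-0.25,-1.6,-10.6,3,-42,-0.25,-1.6,-10.6,3,-50,-0.25,-1.6,-10.6,3,-58,-0.25,-1.6,-10.6,3,-66,-0.25,-1.6,-10.6,3,-74,-0.25,-1.6,-10.6,3,-82]

```text
clock: 8.1
eef_pos: [486.2, 72.1, 180.5]
tcp_rot: [3.141, 0.0, 2.85]
contact_force: [0.2, 0.4, 0.4]
opening: 0.376
```

>>> move_arm:
  targets: [-0.25,0,0,0,-5.7,-0.25,0,0,0,-5.7,-0.25,0,0,0,-5.7]

```text
clock: 8.4
eef_pos: [486.2, 72.1, 180.4]
tcp_rot: [3.142, 0.0, 2.941]
contact_force: [0.2, 0.2, 0.4]
opening: 0.375
```

```bash
python3 - <<'E'
from rig import r
from h import *
p=np.load("p.npy")
s=r.sense(); print(shift(s,c2w(p,[-82,6.7,105])[0],1.373),s["qpos"],s["opening"],s["eef_pos"],w2c(p,s["eef_pos"]))
for n in("wrist","scene"):
    f=r.grab_frame(n);cv2.imwrite(f"pics/{n}5.png",f["img"])
    for t in("cam_slot","tongue_tip"):
        print(n,t,[(round(d["conf"],2),w2c(p,d["position"]).round(1)) for d in r.mark_of(f,t)])
E
```

```text
(array([ 0.05, -0.04,  7.54]), np.float64(-0.18700064949622033)) [ 1.44224515e-01  2.05974069e-01  1.96384847e+00 -5.77856036e-06
  9.71545870e-01 -1.22550846e+00] 0.37458637348667145 [486.19707811  72.12589429 180.37199203] [[-81.43459465   7.10114775 180.37199203]]
wrist cam_slot [(0.6, array([[-78.1,   6.7,  80.7]]))]
wrist tongue_tip [(0.68, array([[-79.2,  97.4,  74.8]]))]
scene cam_slot [(0.91, array([[-81.8,   6.5,  79.3]]))]
scene tongue_tip [(0.84, array([[-79.5,  99.5,  76.8]]))]
```

View pics/wrist5.png

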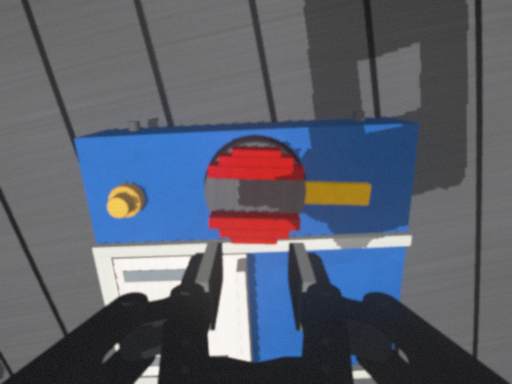

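```bash
python3 - <<'E'
from rig import r
from h import *
p=np.load("p.npy")
f=r.grab_frame("wrist");S=5
im=cv2.resize(f["img"],None,fx=S,fy=S,interpolation=cv2.INTER_CUBIC)
a=0.03; ax=np.array([-82,6.7])
u=np.array([np.sin(a),np.cos(a)]); v=np.array([np.cos(a),-np.sin(a)])
def L(pts,col): cv2.polylines(im,[np.round((proj(f,c2w(p,pts))+.5)*S).astype(int)],False,col,1)
for sd in(-15,15):
    for z,col in((80,(0,255,0)),(96,(255,255,0))):
        L([[*(ax+v*sd+u*t),z] for t in(-31,31)],col)
for sd in(-9,9): L([[*(ax+v*sd+u*t),79] for t in(45,92)],(255,0,255))
cv2.imwrite("pics/w5b.png",im[120*S:260*S,190*S:380*S][:600,:800] if 0 else cv2.resize(im[120*S:260*S,195*S:385*S],(800,590)))
E
```

```text
(no output)
```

View pics/w5b.png

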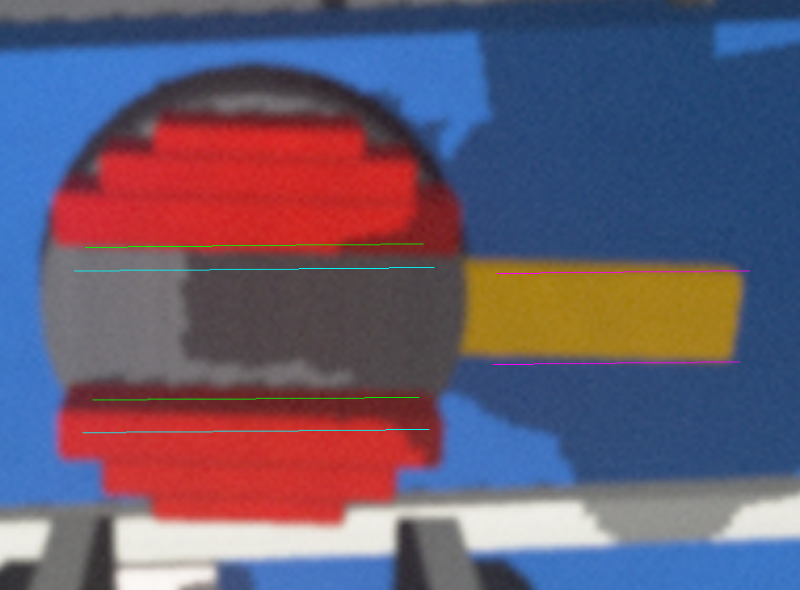

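```bash
cat > ov.py <<'E'
from rig import r
from h import *
import sys
p=np.load("p.npy"); p=p+np.array([float(v) for v in sys.argv[3:6]]) if len(sys.argv)>3 else p
a=float(sys.argv[6]) if len(sys.argv)>6 else 0.06
f=r.grab_frame(sys.argv[1]);S=6
im=cv2.resize(f["img"],None,fx=S,fy=S,interpolation=cv2.INTER_CUBIC)
ax=np.array([-83,6]); u=np.array([np.sin(a),np.cos(a)]); v=np.array([np.cos(a),-np.sin(a)])
def L(pts,col): cv2.polylines(im,[np.round((proj(f,c2w(p,pts))+.5)*S).astype(int)],False,col,2)
for sd in(-15,15):
    for z,col in((80,(0,255,0)),(96,(255,255,0))):
        L([[*(ax+v*sd+u*t),z] for t in(-31,31)],col)
for sd in(-9,9): L([[*(ax+v*sd+u*t),79] for t in(45,92)],(255,0,255))
L([[-130,-140,60],[-130,140,60],[130,140,60],[130,-140,60],[-130,-140,60]],(0,255,255))
L([[-35,-125,68],[-35,140,68],[-25,140,68],[-25,-125,68]],(0,255,0))
L([[-83+40*np.cos(t),6+40*np.sin(t),80] for t in np.linspace(0,6.3,40)],(255,255,255))
c=proj(f,c2w(p,[-70,10,70]))[0]; W,H=float(240),float(165)
if sys.argv[1]!="wrist": W,H=120,85
x0,y0=max(0,int((c[0]-W/2)*S)),max(0,int((c[1]-H/2)*S))
im=im[y0:y0+int(H*S),x0:x0+int(W*S)]; k=800/im.shape[1]; k=min(k,600/im.shape[0])
cv2.imwrite(sys.argv[2],cv2.resize(im,None,fx=k,fy=k,interpolation=cv2.INTER_AREA))
E
python3 ov.py wrist pics/o1.png
```

```text
(no output)
```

View pics/o1.png

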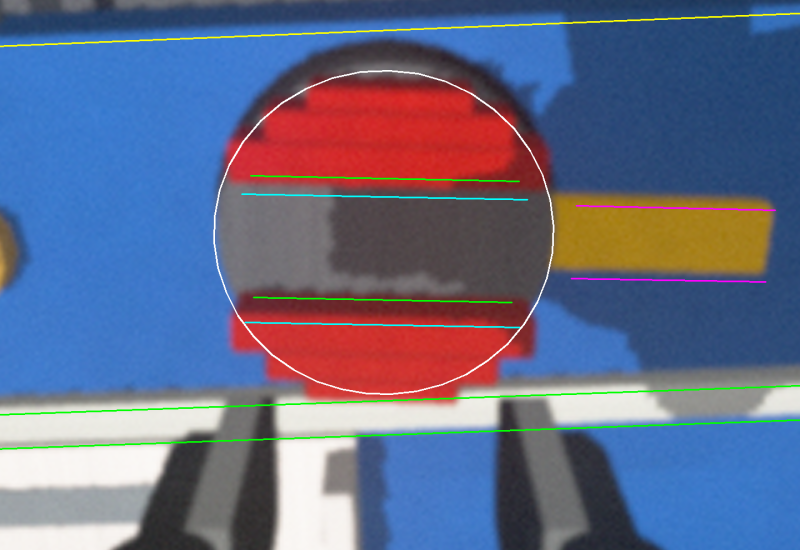

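```bash
python3 ov.py scene pics/o2.png -1.5 0 0 0.06; python3 ov.py wrist pics/o3.png -2.2 0 0 0.06
```

```text
(no output)
```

View pics/o2.png

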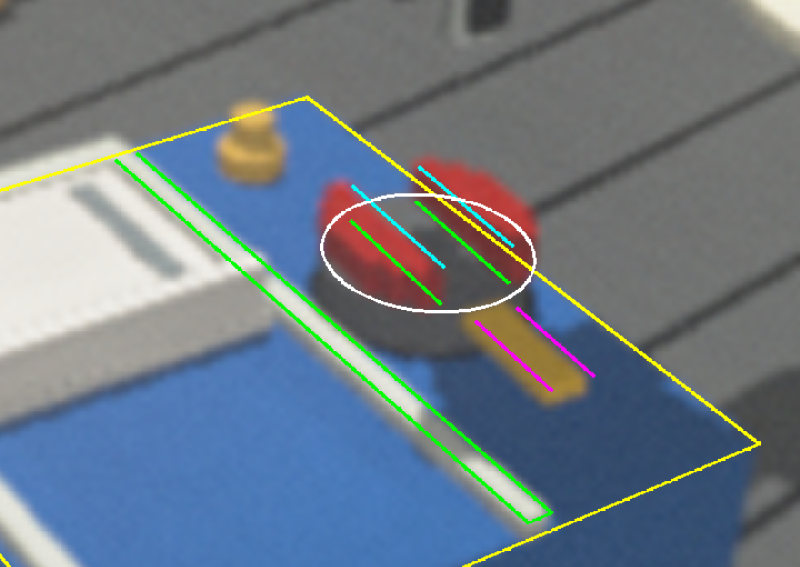

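View pics/o3.png

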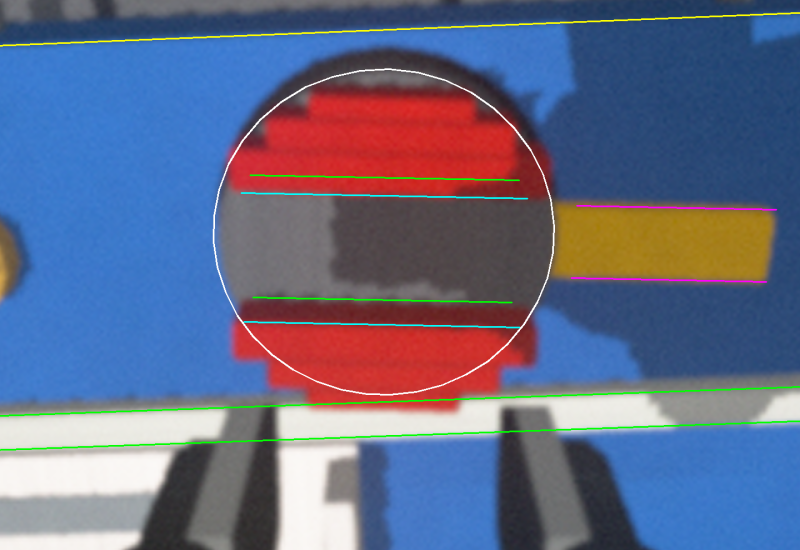

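```bash
python3 - <<'E'
from rig import r
from h import *
p=np.array([564,52.5,-.158]);np.save("p.npy",p)
s=r.sense(); print(shift(s,c2w(p,[-83,6.3,105])[0],1.353),s["eef_pos"])
E
```

```text
(array([ 0.3 , -0.1 ,  7.53]), np.float64(1.121980634445622)) [486.12809699  72.14041986 180.26296393]
```

>>> move_arm:
  targets: [-0.25,0.3,-0.1,3,1,-0.25,0.3,-0.1,6,1,-0.25,0.3,-0.1,8,1,-0.25,0.3,-0.1,8.4,1,-0.25,0.3,-0.1,8.8,1,-0.25,0.3,-0.1,9.1,1]

```text
clock: 9.5
eef_pos: [483.7, 71.8, 89.9]
tcp_rot: [3.141, 0.001, 2.926]
contact_force: [0.5, 0.7, 0.2]
opening: 0.374
```

```bash
python3 - <<'E'
from rig import r
from h import *
p=np.load("p.npy")
s=r.sense(); print(w2c(p,s["eef_pos"]),s["tcp_rot"],s["contact_force"])
E
python3 ov.py scene pics/o4.png; python3 ov.py wrist pics/o5.png
```

```text
[[-82.33884455   6.4508763   89.85643129]] [3.14116825e+00 1.17201687e-03 2.92609964e+00] [0.53407366 0.73537389 0.19908089]
```

View pics/o4.png

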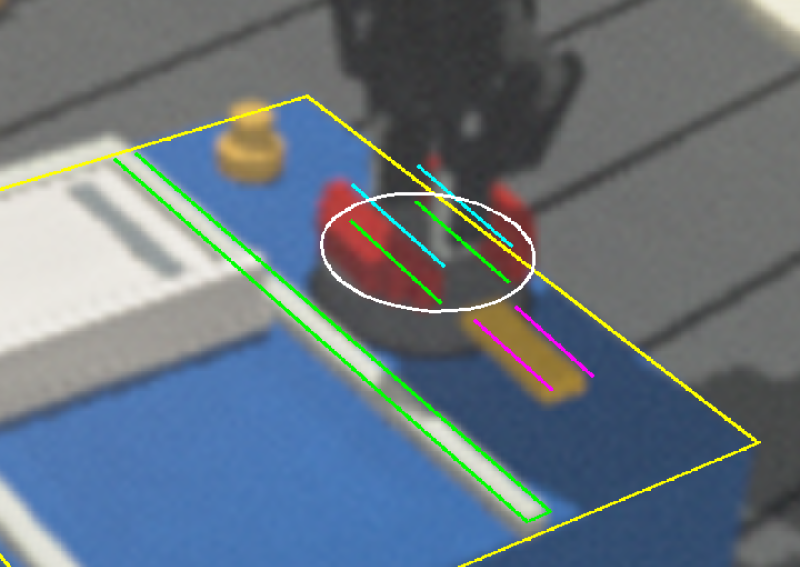

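View pics/o5.png

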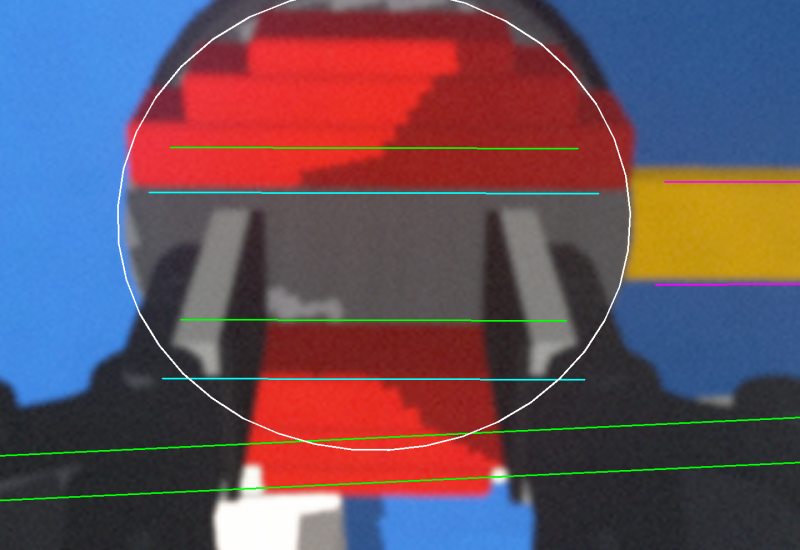

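>>> move_arm:
  targets: [-0.25,0,0,0.3,0,-0.25,0,0,0.6,0,-0.25,0,0,0.8,0,-0.25,0,0,0.8,0]

```text
clock: 10.0
eef_pos: [482.8, 71.7, 81.1]
tcp_rot: [-3.141, -0.0, 2.926]
contact_force: [-0.1, -0.5, 0.4]
opening: 0.376
```

>>> move_arm:
  targets: [-0.25,0,0,0,5,-0.25,0,0,0,10,-0.25,0,0,0,15,-0.25,0,0,0,20,-0.25,0,0,0,20]

```text
clock: 10.5
eef_pos: [483.6, 71.6, 81.5]
tcp_rot: [3.141, 0.001, 2.576]
contact_force: [1.4, -0.8, -0.9]
opening: 0.375
```

```bash
python3 - <<'E'
from rig import r
s=r.sense();print(s["contact_force"],s["wrist_torque"],s["tcp_rot"],s["qpos"])
E
python3 ov.py wrist pics/o6.png 0 0 0 0.25
```

```text
[ 1.38797162 -0.79356885 -0.86210184] [-0.21750544 -0.19096094  0.0204612 ] [3.14117658e+00 1.00488192e-03 2.57600191e+00] [ 1.44125088e-01  3.52779485e-01  2.04359615e+00 -5.00741568e-04
  7.44183713e-01 -8.60712515e-01]
```

View pics/o6.png

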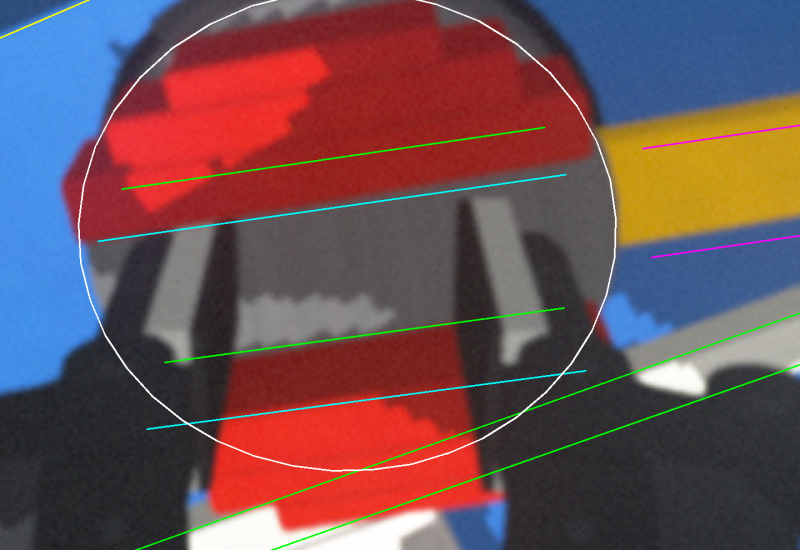

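>>> move_arm:
  targets: [-0.25,0,0,0,7,-0.25,0,0,0,14,-0.25,0,0,0,21,-0.25,0,0,0,28,-0.25,0,0,0,35,-0.25,0,0,0,42,-0.25,0,0,0,49,-0.25,0,0,0,56,-0.25,0,0,0,63,-0.25,0,0,0,68]

```text
clock: 11.55
eef_pos: [483.1, 72.2, 81.4]
tcp_rot: [3.141, -0.001, 1.388]
contact_force: [0.5, 2.7, 1.0]
opening: 0.373
```

```bash
python3 - <<'E'
from rig import r
s=r.sense();print(s["contact_force"],s["wrist_torque"],s["tcp_rot"],s["qpos"])
E
python3 ov.py wrist pics/o7.png 0 0 0 1.4
```

```text
[0.52297095 2.71939241 1.02364886] [ 0.50059296 -0.06434278  0.17281452] [ 3.14146631e+00 -7.57608388e-04  1.38816300e+00] [1.44827064e-01 3.52653416e-01 2.04386028e+00 9.98451864e-04
 7.44715902e-01 3.26726418e-01]
```

View pics/o7.png

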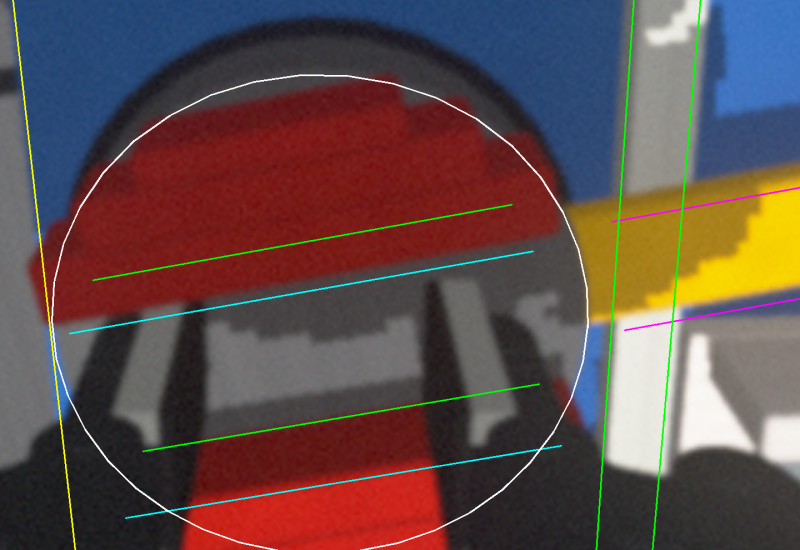

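>>> move_arm:
  targets: [-0.25,0,0,0,4,-0.25,0,0,0,8,-0.25,0,0,0,11,-0.25,0,0,0,12,-0.25,0,0,0,12]

```text
clock: 12.1
eef_pos: [483.2, 72.4, 81.5]
tcp_rot: [3.141, -0.001, 1.186]
contact_force: [0.0, 6.0, 2.1]
opening: 0.376
```

```bash
python3 - <<'E'
from rig import r
s=r.sense();print(s["contact_force"],s["wrist_torque"],s["tcp_rot"],s["qpos"][5])
E
python3 ov.py wrist pics/o8.png 0 0 0 1.57
```

```text
[0.03416741 5.99995424 2.06166955] [ 0.91260435 -0.05213173  1.02724977] [ 3.14133929e+00 -6.30685109e-04  1.18608793e+00] 0.5295258265222513
```

View pics/o8.png

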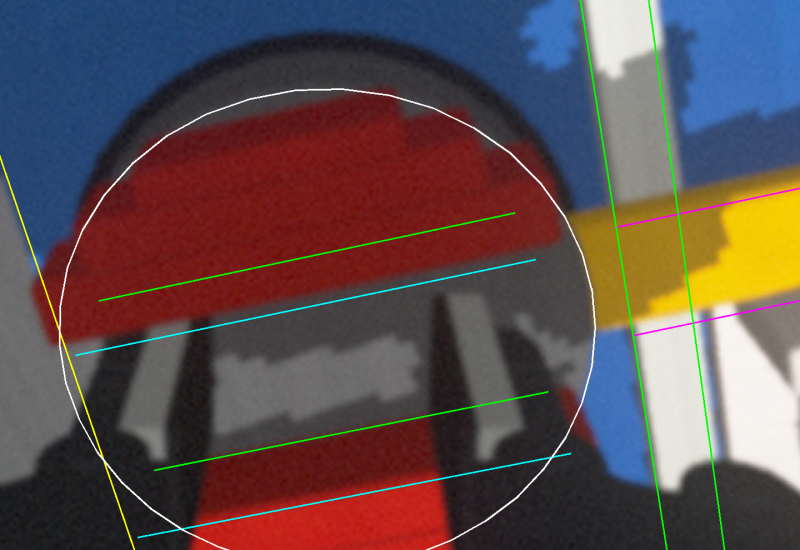

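>>> move_arm:
  targets: [-0.25,0,0,0,1,-0.25,0,0,0,1,-0.25,0,0,0,-4,-0.25,0,0,0,-9,-0.25,0,0,0,-10,-0.25,0,0,0,-10]

```text
clock: 12.75
eef_pos: [482.8, 71.7, 81.2]
tcp_rot: [-3.141, 0.0, 1.356]
contact_force: [0.6, 0.2, -0.1]
opening: 0.378
```

```bash
python3 - <<'E'
from rig import r
s=r.sense();print(s["contact_force"],s["wrist_torque"],s["tcp_rot"],s["qpos"][5])
E
python3 ov.py wrist pics/o9.png 0 0 0 1.57
```

```text
[ 0.58375567  0.20843778 -0.07609776] [ 0.01230734 -0.0385692  -0.06402245] [-3.14115640e+00  1.32095570e-04  1.35576539e+00] 0.3593288886569638
```

View pics/o9.png

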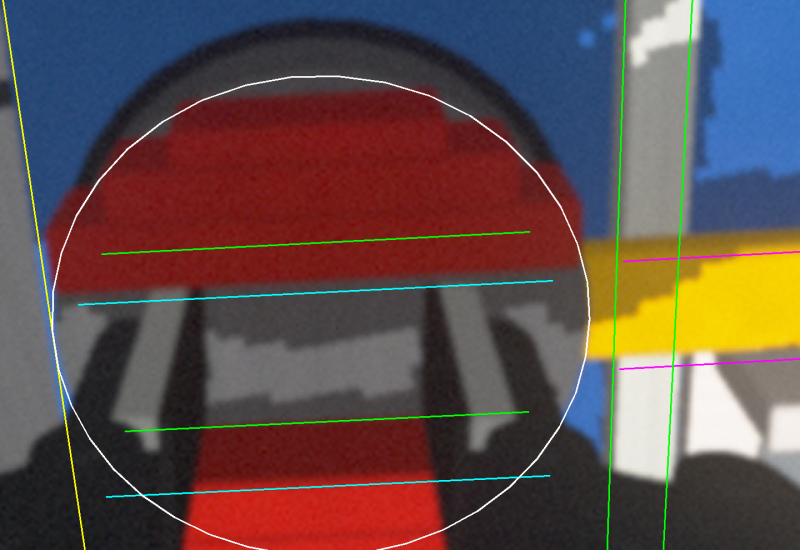

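>>> move_arm:
  targets: [-0.25,0,0,-1,0,-0.25,0,0,-3,0,-0.25,0,0,-7,0,-0.25,0,0,-11,0,-0.25,-1,0,-15,0,-0.25,-1,0,-15,0]

```text
clock: 13.4
eef_pos: [483.7, 61.7, 237.2]
tcp_rot: [3.133, -0.003, 1.355]
contact_force: [-0.3, -0.1, 0.7]
opening: 0.378
```

```bash
python3 - <<'E'
from rig import r
from h import *
p=np.load("p.npy")
s=r.sense();print(s["contact_force"],s["eef_pos"])
for n in("wrist","scene","top"):
    f=r.grab_frame(n)
    for t in("cam_slot","tongue_tip","cover","flange_face","plug"):
        print(n,t,[(round(d["conf"],2),w2c(p,d["position"]).round(1)) for d in r.mark_of(f,t)])
E
python3 ov.py wrist pics/o10.png 0 0 0 1.57;python3 ov.py scene pics/o11.png 0 0 0 1.57
```

```text
[-0.29119731 -0.13669984  0.6885232 ] [483.6778756   61.73124115 237.16086275]
wrist cam_slot [(0.93, array([[-82.3,   3.6,  80.5]]))]
wrist tongue_tip [(0.62, array([[ 9.6,  5.5, 76.6]])), (0.61, array([[ -73.8, -103.4,   58. ]]))]
wrist cover [(0.67, array([[ 48. , -63.5,  58.4]])), (0.49, array([[-74.4, -99.4,  59. ]]))]
wrist flange_face [(0.57, array([[47.7, -3.6, 76.4]]))]
wrist plug [(0.68, array([[-74.8, -98.7,  58.5]]))]
scene cam_slot [(0.7, array([[-78.6,   8.5,  81.1]])), (0.42, array([[-71.2, -97.5,  60.8]]))]
scene tongue_tip [(0.77, array([[ 5.9,  6.3, 75.2]]))]
scene cover [(0.68, array([[ 47.8, -64.7,  59.3]]))]
scene flange_face [(0.74, array([[46.4, -3.8, 76.4]]))]
scene plug [(0.56, array([[ -72.7, -100.4,   61.1]]))]
top cam_slot [(0.39, array([[ 56. , 336.1,   0.8]]))]
top tongue_tip [(0.34, array([[ 48.7, -63.8,  60.5]]))]
top cover [(0.66, array([[ 48.6, -63.6,  58.4]]))]
top flange_face [(0.73, array([[52. , -3.5, 77.2]]))]
top plug [(0.5, array([[ -76.4, -100.6,   65.9]]))]
```

View pics/o10.png

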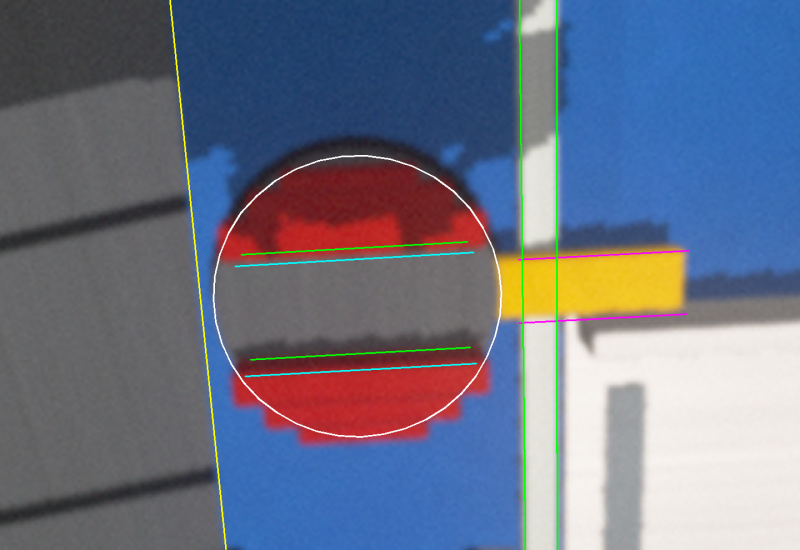

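View pics/o11.png

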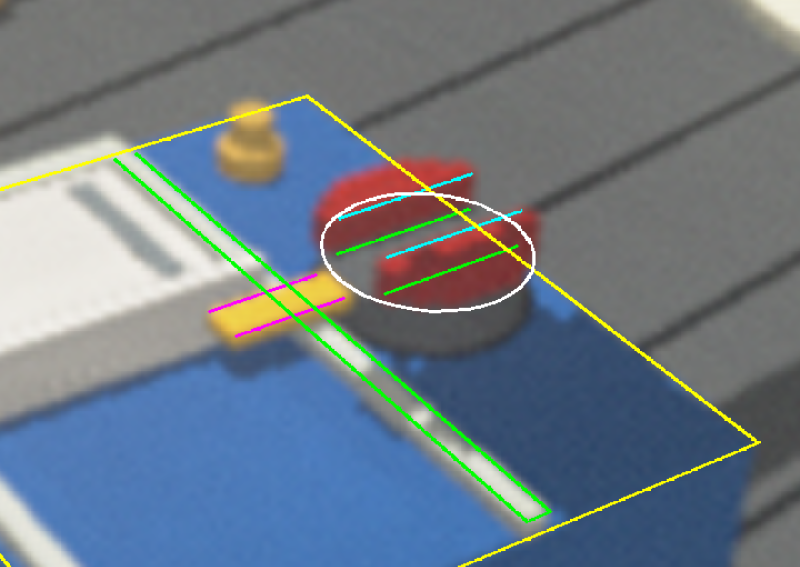

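```bash
python3 - <<'E'
from rig import r
s=r.sense();print(s["contact_force"],abs(s["qvel"]).max(),s["clock"])
print(r.sign_off())
E
```

```text
[-0.03460939  0.50339726  0.6532215 ] 0.0013093984347495643 14.4
the job is handed in; nothing more can be done
None
```

The cover is home and locked, and I handed the job in at 14.4 s; no verdict is reported.

- **Cover:** I pushed the flange with both open fingertips. The force rose from about 7 N to 22.6 N with no further travel, so the plate was against the stop.
- **Fastener:** I set both fingertips, part-closed, in the slot and turned clockwise. The torque rose to about 1.0 N m at the stop, against about 0.17 N m measured just before. I then backed the fingers off to no contact and lifted clear.

**Last checks**
- In the wrist picture, the slot and tongue lie parallel to the overlay drawn for the locked position. The tongue is behind the flange.
- The networks put the cover at case y of about -63.5 to -64.7 mm (home is -65) and the tongue tip at case (6–10, 6).
- The plug had not visibly moved. I did not measure the bystanders on the bench again, but nothing came near them.
- The arm was at rest, about 140 mm above the dial, with contact force near zero.

**Disagreements:** The cameras differed by 2–3 mm on the case's x position. I used a value between the wrist and top camera estimates, and the fingers entered the slot without contact. In the last pictures the top camera's network did not find the fastener or tongue (low-confidence misreports), so the locked angle rests on the wrist and scene views and the torque.

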